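# Put the loose prisms back in their rack by strength

### The arm

A 7-joint arm with a two-finger parallel gripper is mounted at the origin on a cart in front of the work surface, level with it; the furniture and walls round the work are solid. World frame = base frame: x ahead of the robot, y to its left, z up, the work surface at z = 0. Lengths are in m, angles in rad, forces in N, time in s.
With the tool pointing down it reaches from about 0.35 to 0.9 m from the base axis. Payload 8.1 kg.
Tool frame: the origin (TCP) lies at the very end of the fingers, on their centre line; the grasp point (between the pads) lies arm.grip_point_offset behind it (arm.grip_point_offset is the distance from the TCP to the grasp point, in m); z points along the fingers, y is the line along which they close (so a half turn about z gives the same grasp; the last joint's range is limited). The gripper opens to 92 mm and grips with 3 to 60 N. Pads are 19 mm wide; open, the fingers measure 130 mm over their backs; the gripper's body (75 mm by 190 mm) begins 47 mm behind the grasp point.
Start: joints at [1.062, 0.434, 0.025, 1.573, -0.012, 1.134, -0.075], TCP at [0.247, -0.574, 0.227] pointing down, gripper open.
Joint ranges: [-2.62, 2.62], [-0.44, 2.09], [-1.27, 1.32], [0.08, 2.57], [-1.32, 4.46], [0.12, 2], [-2.74, 2.74]. Speed limits (rad/s): [2.22, 2.22, 3.01, 3.01, 3.14, 3.14, 3.14].

### API

Orientations are given as a rotation vector (axis times angle).
In Python, from cell import arm gives the robot as it stands. The module is installed in compiled form; this text tells all that it offers.
- The arm moves only by the shell command python3 -m creep 'ROWS' [OPENING] [FORCE]. ROWS is JSON, a list of rows, each a list of 6 numbers: the shift along the tool's x, y, z scaled (see below), then the turn, a rotation vector about the tool's x, y, z scaled (see below). A call has 1 to 20 rows; each row shifts and turns the commanded pose from where the row before left it, along the tool's axes as they then stand; what a row does not reach is not made up. The controller multiplies each number of a shift by 0.4 m and each number of a turn by 120 degrees. A row lasts 1/12 s, in which the tool goes at most 41.7 mm and 7.16 degrees, less where a joint would pass 70% of its speed; a pose out of reach is approached as far as the arm can. A call with a number of a shift or a turn outside -1 to 1 is refused whole. A call with a gripper value outside its range is refused whole. OPENING is the closure, from -1 (fully open) to 1 (shut), set as the call begins (- or left out, the last holds). The fingers move at their own pace and stop on an object; FORCE is the grip in N (left out, the last holds). Time passes only in rows, so rows that do not move let the fingers close. It gives the time, the measured TCP pose, the force, the opening and the grip force at its end, in the units of the state.
- arm.observe(): the state, without advancing time (a new reading comes with each control period).
- arm.get_image(name): name is "side" or "top" or "wrist"; returns a dict with "frame" (480x640x3 uint8, red, green, blue), "intrinsics" (3x3 intrinsics, pixels), "rvec" (rotation vector, rad) and "tvec" (3), from world to camera coordinates, as OpenCV has them; the wrist camera has in their place "mount" (4x4, takes a point from camera to tool coordinates, whose origin is the TCP and whose axes are the flange's). Camera axes: x right, y down, z forward; pixel columns grow to the right and rows downward; lengths in m; the calibration is good to about 2 mm. A picture is of the moment at which its call begins: read the wrist's pose just before it. There is no depth.
- arm.sign_off(): hands the job in; it is judged then, once.
The state is a dict: "clock": time; "joints": joint angles; "dq": joint speeds; "joint_efforts": joint torques, N m; "position": TCP position; "ee_rot": TCP orientation; "force": force on the tool from outside, world axes, zero at the start; "ft_torque": the same for the moment, N m; "width": opening from 0.0 (shut) to 1.0 (fully open); "gripper_force": force on a finger pad.
Only numpy, scipy, OpenCV 4.12 (cv2) and the standard library are available. Lean on these libraries where they do the work, as an engineer would, in place of code of your own. Each camera call takes 0.05 s, during which the arm holds its last target. There are 200 camera calls.

### The job

The four loose prisms from the eye examination are standing about the desk: put them back in their beech rack in order of thickness, the thinnest in the narrowest bay and so on up to the thickest in the widest. Each must stand upright on the floor of its bay, centred and square to the ribs; lay or knock none of them over, and leave the other things on the desk where they are.

Things in the scene. Friction and masses are not known exactly. Their poses are not given: they have to be found in the camera images.
- prism_1: thinnest of four loose prisms: clear acrylic wedge standing on the black pad (top 6 mm over the glass), 10 mm thick at the base (own y), tapering to a 4 mm edge on top, 40 mm wide (own x), 44 mm high, about 25 g. Origin: centre of its underside, z up. Grip the upright frosted sides (x = +-20 mm) from above, fingertips 8 mm or more over the underside. A half turn changes nothing.
- prism_2: second thinnest of four loose prisms: clear acrylic wedge standing on the black pad (top 6 mm over the glass), 18 mm thick at the base (own y), tapering to a 4 mm edge on top, 40 mm wide (own x), 44 mm high, about 35 g. Origin: centre of its underside, z up. Grip the upright frosted sides (x = +-20 mm) from above, fingertips 8 mm or more over the underside. A half turn changes nothing.
- prism_3: second thickest of four loose prisms: clear acrylic wedge standing on the black pad (top 6 mm over the glass), 26 mm thick at the base (own y), tapering to a 4 mm edge on top, 40 mm wide (own x), 44 mm high, about 46 g. Origin: centre of its underside, z up. Grip the upright frosted sides (x = +-20 mm) from above, fingertips 8 mm or more over the underside. A half turn changes nothing.
- prism_4: thickest of four loose prisms: clear acrylic wedge standing on the black pad (top 6 mm over the glass), 34 mm thick at the base (own y), tapering to a 4 mm edge on top, 40 mm wide (own x), 44 mm high, about 56 g. Origin: centre of its underside, z up. Grip the upright frosted sides (x = +-20 mm) from above, fingertips 8 mm or more over the underside. A half turn changes nothing.
- prism_rack: fixed beech tray on the glass, 66 (own x) x 177 mm (own y), at any angle; origin: centre of its underside. Four bays in a row along y: widths 26, 34, 42, 50 mm, centres at y = +70.5, +35.5, -7.5, -58.5 mm, x = 0; black floors 6 mm over the underside, 56 mm long in x. Ribs 5 mm thick, 20 mm high, inner ones only 32 mm long in x; lips 8 mm high on the long sides. A prism's y goes along its y.
- rubber_stamp: bystander, leave alone: hand stamp with a brown knob on a red foot, 25 x 58 mm, 60 mm high; origin at the centre of its underside
- lens_case: bystander, leave alone: contact lens case with one white and one blue cap, 30 x 62 mm, 18 mm high; origin at the centre of its underside
- penlight: bystander, leave alone: white pocket light lying flat, 14 x 136 mm (long in its own y), 15 mm high; origin at the centre of its underside
There are look-alikes about, which are no part of the job. Leave any turquoise look-alike of the prism_2 alone.

How it is judged:
At the end, for the whole second after the job is handed in: Each prism stands released and at rest on the floor of its own bay: within 10 mm of the bay's centre along the row and 12 mm across it, upright within 7 degrees, its thickness within 17 degrees of the rack's row direction; thinnest in the narrowest bay, thickest in the widest (x of prism_1 in the frame of prism_rack between -0.012 and 0.012 m and y of prism_1 in the frame of prism_rack between 0.0605 and 0.0805 m and z of prism_1 in the frame of prism_rack between 0.003 and 0.009 m and angle between each of prism_1, prism_2, prism_3, prism_4's own z axis and vertical below 0.12 rad and angle between the y axis of each of prism_1, prism_2, prism_3, prism_4 and the y axis of prism_rack, either way round below 0.3 rad and linear speed of each of prism_1, prism_2, prism_3, prism_4 below 0.02 m/s and x of prism_2 in the frame of prism_rack between -0.012 and 0.012 m and y of prism_2 in the frame of prism_rack between 0.0255 and 0.0455 m and z of prism_2 in the frame of prism_rack between 0.003 and 0.009 m and x of prism_3 in the frame of prism_rack between -0.012 and 0.012 m and y of prism_3 in the frame of prism_rack between -0.0175 and 0.0025 m and z of prism_3 in the frame of prism_rack between 0.003 and 0.009 m and x of prism_4 in the frame of prism_rack between -0.012 and 0.012 m and y of prism_4 in the frame of prism_rack between -0.0685 and -0.0485 m and z of prism_4 in the frame of prism_rack between 0.003 and 0.009 m); the robot touches nothing.
It fails at once if a prism is knocked or laid over (angle between any of prism_1, prism_2, prism_3, prism_4's own z axis and vertical above 0.8 rad).
It fails at once if a bystander (rubber stamp, lens case, penlight) is moved more than 30 mm from its place (distance of any of rubber_stamp, lens_case, penlight from where it was at the start of the episode above 0.03 m).
It also fails if it takes over 96 s, if anything falls off the work surface, if the arm or the gripper's body presses on something with over 40 N, if the wrist force passes 120 N, or if a joint passes its speed limit or range.

## Working session

There is one attempt and no reset: what is moved stays moved. The work goes in short steps, Python scripts to look and compute and a shell command to move; the robot and the scene stay as the last step left them, time stands still between calls to the robot, and variables do not carry over. Pictures are saved under pics/ and viewed, at most 14 in all, crops included, and the job is handed in when it is done.

```bash
mkdir -p pics
python3 - <<'E'
from cell import arm
import cv2
s=arm.observe();print(s, arm.grip_point_offset)
for n in("top","side"):
    d=arm.get_image(n);cv2.imwrite(f"pics/{n}0.png",d["frame"][:,:,::-1]);print(d["intrinsics"],d["rvec"],d["tvec"])
d=arm.get_image("wrist");print(d["mount"],d["intrinsics"])
E
```

```text
{'clock': 0.0, 'joints': array([ 1.06238354,  0.43519849,  0.02497958,  1.57407448, -0.01157262,
        1.13398309, -0.07510714]), 'dq': array([-0.0013545 ,  0.00016438,  0.00059217,  0.00119617, -0.00096857,
        0.00014936, -0.0010081 ]), 'joint_efforts': array([ 3.91330623e-04, -6.67857528e+01,  9.84792709e-01, -3.14464545e+01,
       -6.08482515e-02,  4.29631106e-02,  2.07742523e-04]), 'position': array([ 0.24647066, -0.57381302,  0.22596901]), 'ee_rot': array([-3.07574937e+00, -6.32683472e-01,  7.32198974e-04]), 'force': array([-0.38773809,  0.2672395 ,  0.46516559]), 'ft_torque': array([ 0.01766194, -0.02628146,  0.0002511 ]), 'gripper_force': 0.0, 'width': 1.0015586023265062} 0.0188
[[490.75403684   0.         326.95529247]
 [  0.         490.75403684 237.96390316]
 [  0.           0.           1.        ]] [ 2.11105858 -2.17292423  0.10717572] [0.01315655 0.52045078 0.97957603]
[[497.14607534   0.         312.97188886]
 [  0.         497.14607534 246.28002989]
 [  0.           0.           1.        ]] [ 2.0951715  -0.1768504   0.10755033] [-0.53525779  0.07058141  0.95325512]
[[ 3.49389591e-04 -9.63624723e-01 -2.67258808e-01  7.22970326e-02]
 [ 9.99999899e-01  2.61457342e-04  3.64600883e-04 -2.35492284e-04]
 [-2.81461647e-04 -2.67258909e-01  9.63624718e-01 -1.58050148e-01]
 [ 0.00000000e+00  0.00000000e+00  0.00000000e+00  1.00000000e+00]] [[404.03031687   0.         323.42496742]
 [  0.         404.03031687 242.92461208]
 [  0.           0.           1.        ]]
```

View pics/top0.png

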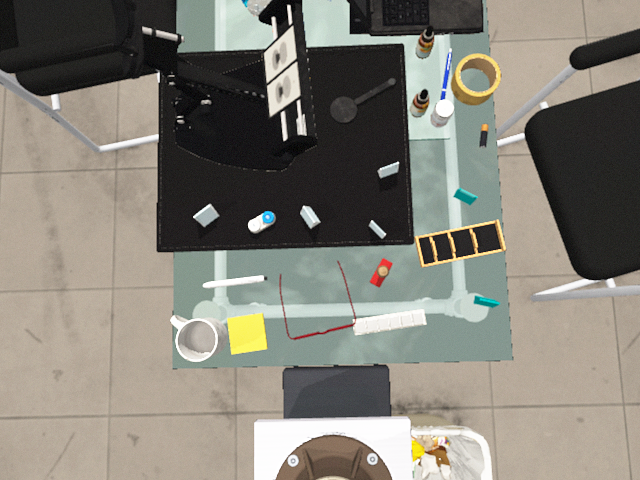

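View pics/side0.png

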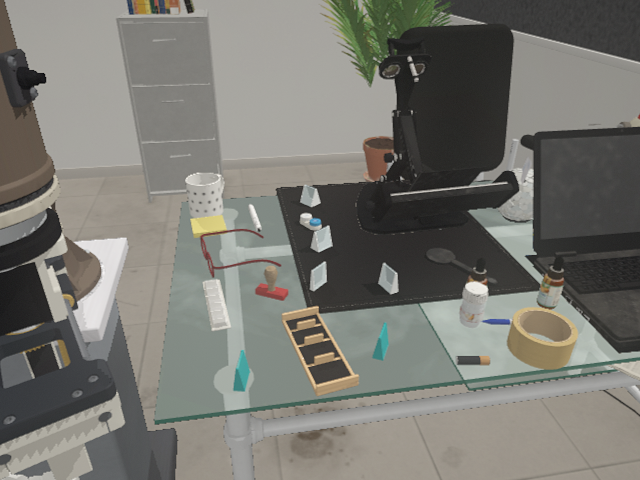

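The top view shows four clear prisms, at about (206,214), (310,216), (377,229) and (388,170), and the rack at (460,243). The turquoise look-alikes are at (465,197) and (486,301). I'll enlarge both areas.

```bash
cat > h.py <<'E'
import numpy as np,cv2
from scipy.spatial.transform import Rotation as R
K=np.array([[490.75403684,0,326.95529247],[0,490.75403684,237.96390316],[0,0,1]])
rv=np.array([2.11105858,-2.17292423,0.10717572]);tv=np.array([0.01315655,0.52045078,0.97957603])
Ks=np.array([[497.14607534,0,312.97188886],[0,497.14607534,246.28002989],[0,0,1]])
rs=np.array([2.0951715,-0.1768504,0.10755033]);ts=np.array([-0.53525779,0.07058141,0.95325512])
def ray(u,v,z,K=K,rv=rv,tv=tv):
    M=R.from_rotvec(rv).as_matrix();c=-M.T@tv
    d=M.T@np.linalg.solve(K,[u,v,1]);return c+d*(z-c[2])/d[2]
def proj(P,K=K,rv=rv,tv=tv): return cv2.projectPoints(np.atleast_2d(np.float64(P)),rv,tv,K,None)[0][:,0]
E
python3 - <<'E'
from h import *
im=cv2.imread("pics/top0.png")
def c(u,v,w,h,s):return cv2.resize(im[v:v+h,u:u+w],None,fx=s,fy=s,interpolation=cv2.INTER_CUBIC)
a=[c(186,194,40,40,7),c(290,196,40,40,7)]; b=[c(357,209,40,40,7),c(368,150,40,40,7)]
cv2.imwrite("pics/pr.png",np.vstack([np.hstack(a),np.hstack(b)]))
cv2.imwrite("pics/rack.png",c(405,210,110,65,7))
for p in[(206,214),(310,216),(377,229),(388,170),(460,243)]:print(ray(*p,0.03))
print(ray(320,0,0),-R.from_rotvec(rv).as_matrix().T@tv)
E
```

```text
[0.57958827 0.25081724 0.03      ]
[0.56830066 0.03232132 0.03      ]
[ 0.53656036 -0.10586597  0.03      ]
[ 0.6609845 -0.133899   0.03     ]
[ 0.50223178 -0.27447852  0.03      ]
[1.07105041e+00 9.61131698e-05 0.00000000e+00] [ 0.39106709 -0.0282358   1.03772857]
```

View pics/pr.png

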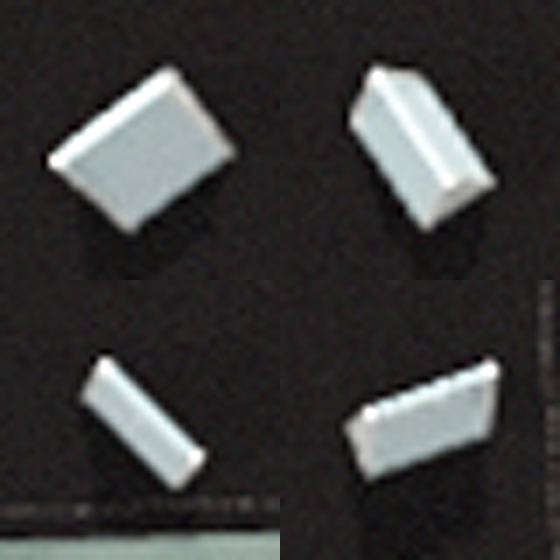

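View pics/rack.png

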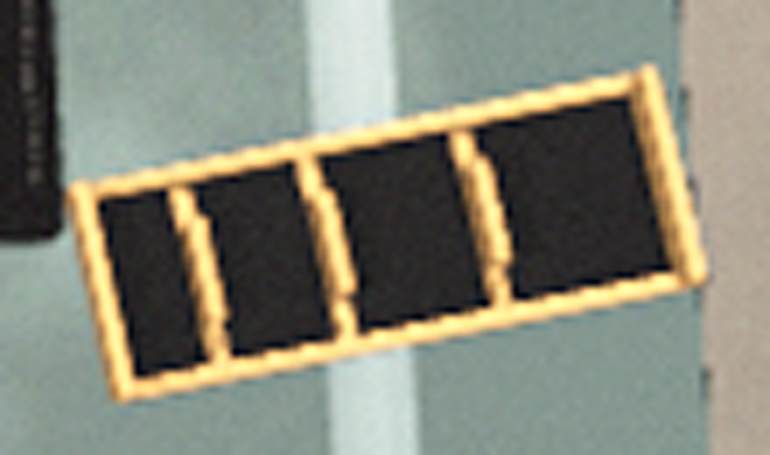

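The crops show the prisms clearly: upper left is the thickest, upper right is next, and the lower two need a fit to tell apart. In the rack crop (7x, offset 405,210) the corners are at (68,188), (120,400), (705,280) and (652,65), with the narrowest bay on the left. Next I'll fit silhouettes in both cameras.

```bash
cat > fit.py <<'E'
from h import *
from scipy.optimize import minimize
S=6
side=(Ks,rs,ts)
def verts(T,x,y,a,z0=.006):
    P=np.array([[sx*.02,sy*T/2,0] for sx in(1,-1) for sy in(1,-1)]+[[sx*.02,sy*.002,.044] for sx in(1,-1) for sy in(1,-1)])
    return P@R.from_rotvec([0,0,a]).as_matrix().T+[x,y,z0]
def crop(im,cen,h=26):
    u,v=int(cen[0])-h,int(cen[1])-h
    return cv2.resize(im[v:v+2*h,u:u+2*h],None,fx=S,fy=S,interpolation=cv2.INTER_CUBIC),(u,v)
def hullmask(p,o,shape):
    q=((p-o+.5)*S-.5).astype(np.float32);m=np.zeros(shape,np.uint8)
    cv2.fillConvexPoly(m,np.int32(np.round(cv2.convexHull(q)*16)),1,shift=4);return m
def bright(im,cen):
    c,o=crop(im,cen);m=(c.min(2)>85).astype(np.uint8)
    n,l,st,ce=cv2.connectedComponentsWithStats(m)
    h=c.shape[0]/2;k=1+np.argmin([np.hypot(*(e-h))-(s[4]**.5) for e,s in zip(ce[1:],st[1:])])
    return (l==k).astype(np.uint8),o
def cost(p,T,obs):
    V=verts(T,*p);e=0
    for (m,o),cam in obs:
        h=hullmask(proj(V,*cam),np.array(o),m.shape);e+=1-(h&m).sum()/max(1,(h|m).sum())
    return e
def fitp(obs,xy):
    out=[]
    for T in(.01,.018,.026,.034):
        b=min((minimize(cost,[*xy,a],(T,obs),method="Nelder-Mead",options=dict(initial_simplex=[[*xy,a],[xy[0]+.01,xy[1],a],[xy[0],xy[1]+.01,a],[*xy,a+.2]])) for a in np.arange(0,np.pi,np.pi/6)),key=lambda r:r.fun)
        out.append((round(b.fun,3),T,b.x.round(4)))
    return out
E
cat > a.py <<'E'
from fit import *
t=cv2.imread("pics/top0.png");s=cv2.imread("pics/side0.png")
for pt in[(206,214),(310,216),(377,229),(388,170)]:
    xy=ray(*pt,.03)[:2];sp=proj([*xy,.026],*side)[0]
    ot=(bright(t,pt),(K,rv,tv));os_=(bright(s,sp),side)
    print(pt,sp.round(),ot[0][0].sum()//36,os_[0][0].sum()//36)
    for r in fitp([ot,os_],xy):print("  both",r)
    print("  top ",min(fitp([ot],xy),key=lambda r:r[0]))
c=np.array([(68,188),(120,400),(705,280),(652,65)])/7.+[405,210]-.43
for H in(.02,.026):
    P=np.array([[sx*.033,sy*.0885,z] for sx in(1,-1) for sy in(1,-1) for z in(0,H)])
    m=hullmask(c,np.array([400,200]),(500,800))
    def f(p):
        h=hullmask(proj(P@R.from_rotvec([0,0,p[2]]).as_matrix().T+[p[0],p[1],0]),np.array([400,200]),m.shape);return 1-(h&m).sum()/(h|m).sum()
    x0=[.5,-.27,.2];b=min((minimize(f,[.5,-.27,a],method="Nelder-Mead",options=dict(initial_simplex=[[.5,-.27,a],[.51,-.27,a],[.5,-.26,a],[.5,-.27,a+.1]])) for a in(-.2,.2)),key=lambda r:r.fun);print("rack",H,b.fun,b.x)
    for y in(70.5,35.5,-7.5,-58.5):print(y,(np.array([0,y/1e3,.006])@R.from_rotvec([0,0,b.x[2]]).as_matrix().T)[:2]+b.x[:2])
E
time python3 a.py
```

```text
(206, 214) [310. 196.] 338 1154
  both (np.float64(1.177), 0.01, array([0.5788, 0.2524, 2.5458]))
  both (np.float64(1.059), 0.018, array([0.5795, 0.2534, 2.4405]))
  both (np.float64(0.928), 0.026, array([ 0.5817,  0.2555, -0.9138]))
  both (np.float64(0.785), 0.034, array([ 0.5826,  0.2559, -0.9669]))
  top  (np.float64(0.052), 0.034, array([0.5826, 0.2556, 2.1678]))
(310, 216) [322. 239.] 275 664
  both (np.float64(1.079), 0.01, array([0.5675, 0.0355, 3.3406]))
  both (np.float64(0.766), 0.018, array([0.5684, 0.0362, 0.4338]))
  both (np.float64(0.504), 0.026, array([0.5693, 0.0343, 3.7142]))
  both (np.float64(0.613), 0.034, array([0.5678, 0.0364, 0.5477]))
  top  (np.float64(0.052), 0.026, array([0.5697, 0.0341, 0.5645]))
(377, 229) [319. 277.] 143 379
  both (np.float64(0.288), 0.01, array([ 0.5369, -0.1068,  0.7499]))
  both (np.float64(0.486), 0.018, array([ 0.5372, -0.107 ,  0.7457]))
  both (np.float64(0.655), 0.026, array([ 0.535 , -0.1046,  0.7747]))
  both (np.float64(0.855), 0.034, array([ 0.5342, -0.1041,  4.0188]))
  top  (np.float64(0.057), 0.01, array([ 0.5374, -0.1066,  0.7594]))
(388, 170) [388. 279.] 215 450
  both (np.float64(0.384), 0.01, array([ 0.6626, -0.1349,  1.9591]))
  both (np.float64(0.214), 0.018, array([ 0.6651, -0.1338,  1.8949]))
  both (np.float64(0.337), 0.026, array([ 0.6647, -0.1334,  1.8951]))
  both (np.float64(0.567), 0.034, array([ 0.6641, -0.1336, -1.3475]))
  top  (np.float64(0.04), 0.018, array([ 0.6658, -0.1349, -1.2574]))
rack 0.02 0.04291122020464899 [ 0.50437318 -0.27785824  0.1761725 ]
70.5 [ 0.49201717 -0.20844946]
35.5 [ 0.49815136 -0.24290772]
-7.5 [ 0.50568765 -0.28524215]
-58.5 [ 0.51462604 -0.33545276]
rack 0.026 0.061343465398224994 [ 0.50295367 -0.27568939  0.18275821]
70.5 [ 0.49014082 -0.20636349]
35.5 [ 0.49650181 -0.2407806 ]
-7.5 [ 0.50431674 -0.28306449]
-58.5 [ 0.51358561 -0.33321514]
real	0m7.647s
user	0m7.945s
sys	0m0.120s
```

```bash
cat > plan.py <<'E'
# usage: plan.py x y z yaw(of tool y, mod pi) -> turn-first rows then shift rows, plain numbers
import sys,numpy as np
from cell import arm
from scipy.spatial.transform import Rotation as R
x,y,z,yaw=map(float,sys.argv[1:5])
s=arm.observe();M=R.from_rotvec(s["ee_rot"]);p=s["position"]
Y=M.apply([0,1,0]);cur=np.arctan2(Y[1],Y[0])
d=(yaw-cur+np.pi/2)%np.pi-np.pi/2
if len(sys.argv)>5: d-=np.sign(d)*np.pi
c=yawt=cur+d
T=R.from_matrix(np.array([[-np.sin(c),np.cos(c),0],[np.cos(c),np.sin(c),0],[0,0,-1]]).T)
Y_=np.array([np.cos(c),np.sin(c),0]);Z=np.array([0,0,-1.]);T=R.from_matrix(np.c_[np.cross(Y_,Z),Y_,Z])
w=(M.inv()*T).as_rotvec()/np.radians(120);n=max(1,int(np.ceil(np.linalg.norm(w)/.056)))
q=T.inv().apply(np.array([x,y,z])-p)/.4;m=max(1,int(np.ceil(np.linalg.norm(q)/.095)))
print("t",round(s["clock"],1),"pos",p.round(4),"yaw",round(cur,3),"j7",s["joints"][6].round(2),"F",s["force"].round(1),"w",round(s["width"],3),s["gripper_force"])
print("turn total",w.round(4),n,"rows of",(w/n).round(4));print("shift total",q.round(4),m,"rows of",(q/m).round(4))
E
python3 plan.py .6658 -.1349 .15 -1.257
```

```text
t 0.1 pos [ 0.2465 -0.5739  0.2261] yaw -1.165 j7 -0.08 F [ 0.1 -0.3 -0.7] w 1.001 0.0
turn total [-0.0006  0.0001  0.0439] 1 rows of [-0.0006  0.0001  0.0439]
shift total [ 1.3358 -0.7203  0.1903] 17 rows of [ 0.0786 -0.0424  0.0112]
```

```bash
python3 -m creep '[[0,0,0,0,0,0.044],[0.0786,-0.0424,0.0112,0,0,0],[0.0786,-0.0424,0.0112,0,0,0],[0.0786,-0.0424,0.0112,0,0,0],[0.0786,-0.0424,0.0112,0,0,0],[0.0786,-0.0424,0.0112,0,0,0],[0.0786,-0.0424,0.0112,0,0,0],[0.0786,-0.0424,0.0112,0,0,0],[0.0786,-0.0424,0.0112,0,0,0],[0.0786,-0.0424,0.0112,0,0,0],[0.0786,-0.0424,0.0112,0,0,0],[0.0786,-0.0424,0.0112,0,0,0],[0.0786,-0.0424,0.0112,0,0,0],[0.0786,-0.0424,0.0112,0,0,0],[0.0786,-0.0424,0.0112,0,0,0],[0.0786,-0.0424,0.0112,0,0,0],[0.0786,-0.0424,0.0112,0,0,0],[0.0786,-0.0424,0.0112,0,0,0],[0,0,0,0,0,0],[0,0,0,0,0,0]]' -0.43 15; python3 plan.py .6658 -.1349 .15 -1.257
python3 - <<'E'
from cell import arm
import cv2
cv2.imwrite("pics/w1.png",arm.get_image("wrist")["frame"][:,:,::-1])
E
```

```text
clock: 1.82
position: [0.667, -0.1319, 0.1494]
ee_rot: [-3.1, -0.497, 0.001]
force: [-0.5, -0.9, -0.5]
width: 0.717
gripper_force: 0.0
t 1.8 pos [ 0.667  -0.1319  0.1494] yaw -1.253 j7 -1.18 F [-0.5 -0.9 -0.5] w 0.717 0.0
turn total [-0.0008  0.0003  0.002 ] 1 rows of [-0.0008  0.0003  0.002 ]
shift total [-0.0051  0.0063 -0.0014] 1 rows of [-0.0051  0.0063 -0.0014]
```

View pics/w1.png

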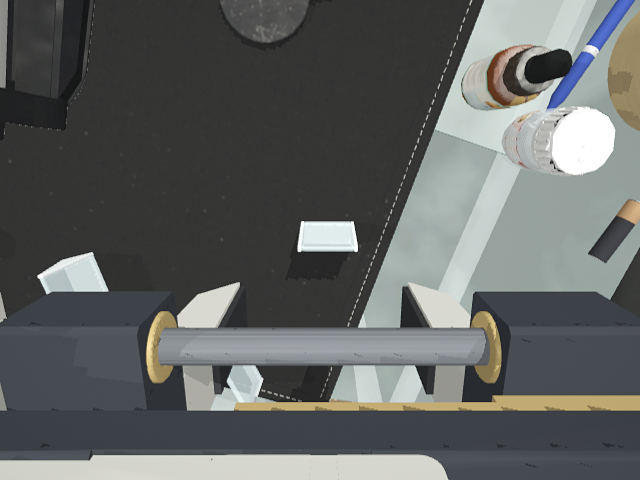

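The wrist view shows prism_2 square to the fingers, with corners at about (303,221), (354,221), (357,251) and (298,251). I'll check the fit by projecting it into this picture.

```bash
cat > wfit.py <<'E'
from fit import *
from cell import arm
def wcam():
    s=arm.observe();d=arm.get_image("wrist")
    W=np.eye(4);W[:3,:3]=R.from_rotvec(s["ee_rot"]).as_matrix();W[:3,3]=s["position"]
    C=np.linalg.inv(W@d["mount"]);return d["frame"][:,:,::-1].copy(),(d["intrinsics"],R.from_matrix(C[:3,:3]).as_rotvec(),C[:3,3])
E
python3 - <<'E'
from wfit import *
im,cam=wcam();p=[.6658,-.1349,1.884]
print(proj(verts(.018,*p),*cam).round(0).tolist())
m,o=(lambda c:(c[0],c[1]))(crop(im,(328,236),40))
m=(m.min(2)>110).astype(np.uint8);n,l,st,_=cv2.connectedComponentsWithStats(m);m=(l==1+np.argmax(st[1:,4])).astype(np.uint8)
r=minimize(cost,p,(.018,[((m,o),cam)]),method="Nelder-Mead",options=dict(initial_simplex=[p,[.672,-.135,1.884],[.666,-.129,1.884],[.666,-.135,2.0]]));print(r.fun,r.x)
E
```

```text
[[298.0, 240.0], [298.0, 217.0], [350.0, 240.0], [350.0, 217.0], [294.0, 247.0], [294.0, 241.0], [354.0, 247.0], [354.0, 241.0]]
0.02008658559877763 [ 0.66490095 -0.13493536  1.88596887]
```

```bash
python3 plan.py .6653 -.1349 .020 -1.256
```

```text
t 1.9 pos [ 0.6655 -0.1361  0.1501] yaw -1.258 j7 -1.18 F [ 0.1 -0.6 -0.7] w 0.716 0.0
turn total [ 0.0002  0.0007 -0.0008] 1 rows of [ 0.0002  0.0007 -0.0008]
shift total [ 0.0004 -0.003   0.3253] 4 rows of [ 0.0001 -0.0008  0.0813]
```

```bash
python3 -m creep '[[0,-0.003,0.05,0,0,0],[0,0,0.07,0,0,0],[0,0,0.07,0,0,0],[0,0,0.06,0,0,0],[0,0,0.045,0,0,0],[0,0,0.03,0,0,0],[0,0,0,0,0,0],[0,0,0,0,0,0]]' ; python3 -m creep '[[0,0,0,0,0,0],[0,0,0,0,0,0],[0,0,0,0,0,0],[0,0,0,0,0,0],[0,0,0,0,0,0],[0,0,0,0,0,0]]' 1 12
```

```text
clock: 2.58
position: [0.6654, -0.1352, 0.0208]
ee_rot: [3.103, 0.488, -0.001]
force: [-0.4, -0.5, 0.4]
width: 0.713
gripper_force: 0.0
clock: 3.08
position: [0.6663, -0.1341, 0.0214]
ee_rot: [3.103, 0.491, 0.002]
force: [-0.9, -0.1, 5.7]
width: 0.437
gripper_force: 12.0
```

```bash
python3 -m creep '[[0,0,-0.03,0,0,0],[0,0,-0.06,0,0,0],[0,0,-0.08,0,0,0],[0,0,-0.08,0,0,0],[0,0,-0.05,0,0,0],[0,0,0,0,0,0]]'; python3 plan.py .4982 -.2429 .14 .176;python3 plan.py .4982 -.2429 .14 .176 f
```

```text
clock: 3.58
position: [0.6687, -0.1344, 0.1469]
ee_rot: [3.101, 0.49, 0.013]
force: [1.3, 0.5, 0.3]
width: 0.433
gripper_force: 12.0
t 3.6 pos [ 0.6687 -0.1344  0.1469] yaw -1.257 j7 -1.18 F [1.3 0.5 0.3] w 0.433 11.999998167157173
turn total [ 0.0041 -0.0018 -0.6844] 13 rows of [ 0.0003 -0.0001 -0.0526]
shift total [-0.1925 -0.4672  0.0172] 6 rows of [-0.0321 -0.0779  0.0029]
t 3.6 pos [ 0.6687 -0.1344  0.1469] yaw -1.257 j7 -1.18 F [1.3 0.5 0.3] w 0.433 11.999998167157173
turn total [-0.0018 -0.0042  0.8156] 15 rows of [-0.0001 -0.0003  0.0544]
shift total [0.1925 0.4672 0.0172] 6 rows of [0.0321 0.0779 0.0029]
```

```bash
python3 -m creep '[[0,0,0,0,0,-0.0526],[0,0,0,0,0,-0.0526],[0,0,0,0,0,-0.0526],[0,0,0,0,0,-0.0526],[0,0,0,0,0,-0.0526],[0,0,0,0,0,-0.0526],[0,0,0,0,0,-0.0526],[0,0,0,0,0,-0.0526],[0,0,0,0,0,-0.0526],[0,0,0,0,0,-0.0526],[0,0,0,0,0,-0.0526],[0,0,0,0,0,-0.0526],[0,0,0,0,0,-0.0526],[-0.024,-0.0584,0,0,0,0],[-0.024,-0.0584,0,0,0,0],[-0.024,-0.0584,0,0,0,0],[-0.024,-0.0584,0,0,0,0],[-0.024,-0.0584,0,0,0,0],[-0.024,-0.0584,0,0,0,0],[-0.024,-0.0584,0,0,0,0]]'
python3 -m creep '[[-0.024,-0.0584,0.017,0,0,0],[0,0,0,0,0,0],[0,0,0,0,0,0]]'
python3 plan.py .4982 -.2429 .14 .176
python3 - <<'E'
from wfit import *
im,cam=wcam();b=[ .50437,-.27786,.17617]
Rz=R.from_rotvec([0,0,b[2]]).as_matrix()
P=[[sx*.033,sy*.0885,.02] for sx,sy in((1,1),(1,-1),(-1,-1),(-1,1))]
q=proj(np.array(P)@Rz.T+[b[0],b[1],0],*cam)
cv2.polylines(im,[np.int32(q*16)],True,(0,0,255),1,shift=4)
F=[]
for yc,w in((70.5,26),(35.5,34),(-7.5,42),(-58.5,50)):
    F=[[sx*.028,(yc+sy*w/2)/1e3,.006] for sx,sy in((1,1),(1,-1),(-1,-1),(-1,1))]
    cv2.polylines(im,[np.int32(proj(np.array(F)@Rz.T+[b[0],b[1],0],*cam)*16)],True,(0,255,0),1,shift=4)
cv2.imwrite("pics/w2.png",im)
E
```

```text
clock: 5.25
position: [0.515, -0.2292, 0.1406]
ee_rot: [-2.019, -2.407, 0.001]
force: [-0.6, 0.7, -0.7]
width: 0.434
gripper_force: 12.0
clock: 5.5
position: [0.4935, -0.2433, 0.1336]
ee_rot: [-2.022, -2.404, 0.002]
force: [0.4, -0.1, -0.7]
width: 0.429
gripper_force: 12.0
t 5.5 pos [ 0.4935 -0.2433  0.1336] yaw 0.172 j7 0.29 F [ 0.4 -0.1 -0.7] w 0.429 11.999991349875927
turn total [-0.0008  0.0001 -0.0018] 1 rows of [-0.0008  0.0001 -0.0018]
shift total [-0.001   0.0118 -0.016 ] 1 rows of [-0.001   0.0118 -0.016 ]
```

View pics/w2.png

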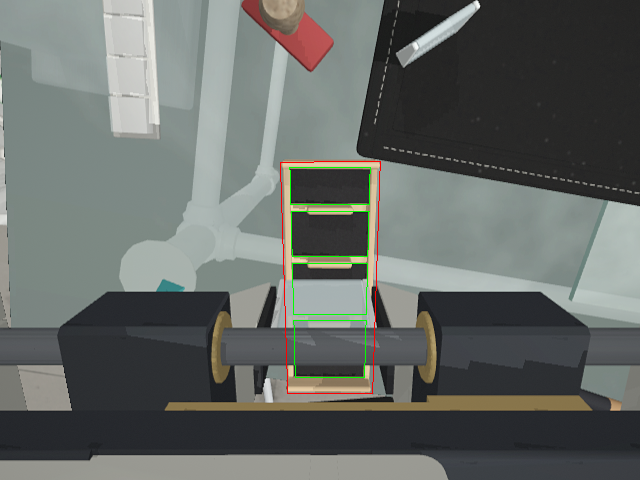

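The overlay agrees with the rack and its ribs, and the narrow bay is the one nearest the pad. Lowering prism_2 into bay 2.

```bash
python3 -m creep '[[-0.001,0.0118,0,0,0,-0.0018],[0,0,0.05,0,0,0],[0,0,0.08,0,0,0],[0,0,0.06,0,0,0],[0,0,0.04,0,0,0],[0,0,0.02,0,0,0],[0,0,0,0,0,0],[0,0,0,0,0,0]]'; python3 plan.py .4982 -.2429 .0215 .176
```

```text
clock: 6.22
position: [0.5009, -0.2411, 0.0341]
ee_rot: [2.013, 2.412, 0.001]
force: [0.6, -0.3, 0.5]
width: 0.436
gripper_force: 12.0
t 6.2 pos [ 0.5009 -0.2411  0.0341] yaw 0.18 j7 0.21 F [ 0.6 -0.3  0.5] w 0.436 11.99995905160904
turn total [ 0.0003 -0.0001  0.0019] 1 rows of [ 0.0003 -0.0001  0.0019]
shift total [-0.0032 -0.0075  0.0315] 1 rows of [-0.0032 -0.0075  0.0315]
```

```bash
python3 -m creep '[[-0.002,-0.004,0.014,0,0,0],[0,0,0.014,0,0,0],[0,0,0,0,0,0],[0,0,0,0,0,0]]'; python3 plan.py .4982 -.2429 .0215 .176
```

```text
clock: 6.55
position: [0.4984, -0.2429, 0.0227]
ee_rot: [2.015, 2.41, -0.0]
force: [-1.5, -0.2, 0.1]
width: 0.436
gripper_force: 12.0
t 6.5 pos [ 0.4984 -0.2429  0.0227] yaw 0.178 j7 0.2 F [-1.5 -0.2  0.1] w 0.436 12.000015377998352
turn total [-0.      0.0001  0.0012] 1 rows of [-0.      0.0001  0.0012]
shift total [ 0.0001 -0.0004  0.003 ] 1 rows of [ 0.0001 -0.0004  0.003 ]
```

```bash
python3 -m creep '[[0,0,0.003,0,0,0],[0,0,0,0,0,0],[0,0,0,0,0,0]]'; python3 -m creep '[[0,0,0,0,0,0],[0,0,0,0,0,0],[0,0,0,0,0,0],[0,0,0,0,0,0],[0,0,-0.02,0,0,0],[0,0,-0.05,0,0,0],[0,0,-0.08,0,0,0],[0,0,-0.08,0,0,0],[0,0,-0.06,0,0,0],[0,0,0,0,0,0]]' -0.3;  python3 plan.py .5374 -.1066 .13 .7594
```

```text
clock: 6.8
position: [0.4985, -0.2429, 0.0215]
ee_rot: [2.014, 2.411, 0.0]
force: [0.5, 0.6, -0.1]
width: 0.433
gripper_force: 12.0
clock: 7.63
position: [0.5014, -0.2434, 0.143]
ee_rot: [2.009, 2.405, 0.004]
force: [0.7, -0.6, 0.2]
width: 0.652
gripper_force: 0.0
t 7.6 pos [ 0.5014 -0.2434  0.143 ] yaw 0.179 j7 0.3 F [ 0.7 -0.6  0.2] w 0.652 0.0
turn total [ 0.0026  0.003  -0.2772] 5 rows of [ 0.0005  0.0006 -0.0554]
shift total [0.1861 0.3008 0.0325] 4 rows of [0.0465 0.0752 0.0081]
```

```bash
python3 -m creep '[[0,0,0,0,0,-0.0554],[0,0,0,0,0,-0.0554],[0,0,0,0,0,-0.0554],[0,0,0,0,0,-0.0554],[0,0,0,0,0,-0.0554],[0.0465,0.0752,0.008,0,0,0],[0.0465,0.0752,0.008,0,0,0],[0.0465,0.0752,0.008,0,0,0],[0.0465,0.0752,0.008,0,0,0],[0,0,0,0,0,0],[0,0,0,0,0,0],[0,0,0,0,0,0]]' -0.43
python3 plan.py .5374 -.1066 .0205 .7594
python3 - <<'E'
from wfit import *
im,cam=wcam();p=[.5374,-.1066,.7594];c=proj([p[0],p[1],.028],*cam)[0];print(c)
m,o=crop(im,c,40)
m=(m.min(2)>110).astype(np.uint8);n,l,st,_=cv2.connectedComponentsWithStats(m);m=(l==1+np.argmax(st[1:,4])).astype(np.uint8)
r=minimize(cost,p,(.01,[((m,o),cam)]),method="Nelder-Mead",options=dict(initial_simplex=[p,[.543,-.107,.76],[.537,-.101,.76],[.537,-.107,.9]]));print(r.fun,r.x)
d=arm.get_image("top")["frame"][:,:,::-1];cv2.imwrite("pics/t2.png",cv2.resize(d[150:310,340:520],None,fx=4,fy=3.7))
E
```

```text
clock: 8.63
position: [0.5343, -0.1065, 0.1246]
ee_rot: [-1.24, -2.886, 0.001]
force: [-0.1, -0.6, -0.2]
width: 0.719
gripper_force: 0.0
t 8.6 pos [ 0.5343 -0.1065  0.1246] yaw 0.759 j7 0.52 F [-0.1 -0.6 -0.2] w 0.719 0.0
turn total [-0.0004  0.0001 -0.0001] 1 rows of [-0.0004  0.0001 -0.0001]
shift total [-0.0055  0.0053  0.2602] 3 rows of [-0.0018  0.0018  0.0867]
[326.07388098 248.01031622]
0.021302171299888872 [ 0.53675055 -0.10679305  0.74439   ]
```

View pics/t2.png

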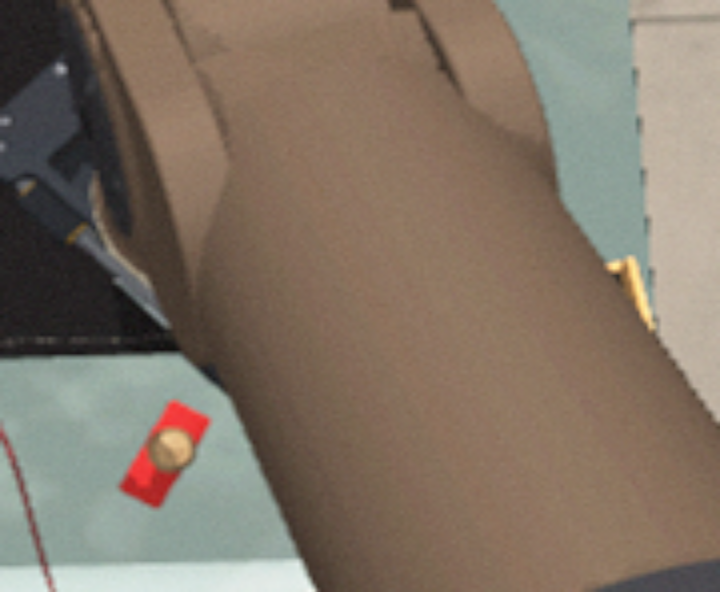

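The arm hides the rack from the top camera here. I'll use the side view later and go on to prism_1, whose wrist fit is within 1 mm.

```bash
python3 plan.py .537 -.1067 .0205 .750; python3 -m creep '[[-0.004,0.003,0.03,0,0,0.003],[0,0,0.06,0,0,0],[0,0,0.07,0,0,0],[0,0,0.06,0,0,0],[0,0,0.03,0,0,0],[0,0,0,0,0,0],[0,0,0,0,0,0],[0,0,0,0,0,0]]' ; python3 plan.py .537 -.1067 .0205 .750
```

```text
t 8.7 pos [ 0.5342 -0.1076  0.1245] yaw 0.757 j7 0.52 F [ 0.1 -0.2  0.2] w 0.715 0.0
turn total [-0.0004  0.0001  0.0032] 1 rows of [-0.0004  0.0001  0.0032]
shift total [-0.0031  0.0068  0.2601] 3 rows of [-0.001   0.0023  0.0867]
clock: 9.4
position: [0.5374, -0.1065, 0.0256]
ee_rot: [1.25, 2.881, 0.001]
force: [-0.1, 0.6, -0.9]
width: 0.713
gripper_force: 0.0
t 9.4 pos [ 0.5374 -0.1065  0.0256] yaw 0.752 j7 0.41 F [-0.1  0.6 -0.9] w 0.713 0.0
turn total [0.0005 0.0005 0.001 ] 1 rows of [0.0005 0.0005 0.001 ]
shift total [ 0.0004 -0.0009  0.0126] 1 rows of [ 0.0004 -0.0009  0.0126]
```

```bash
python3 -m creep '[[0,0,0.011,0,0,0],[0,0,0,0,0,0],[0,0,0,0,0,0]]' ; python3 -m creep '[[0,0,0,0,0,0],[0,0,0,0,0,0],[0,0,0,0,0,0],[0,0,0,0,0,0],[0,0,0,0,0,0],[0,0,0,0,0,0]]' 1 12;  python3 -m creep '[[0,0,-0.03,0,0,0],[0,0,-0.06,0,0,0],[0,0,-0.08,0,0,0],[0,0,-0.08,0,0,0],[0,0,-0.05,0,0,0],[0,0,0,0,0,0]]'; python3 plan.py .4920 -.2084 .14 .176
```

```text
clock: 9.65
position: [0.5368, -0.1065, 0.0207]
ee_rot: [1.25, 2.881, 0.0]
force: [0.4, 0.2, 0.3]
width: 0.711
gripper_force: 0.0
clock: 10.15
position: [0.5366, -0.1063, 0.0202]
ee_rot: [1.25, 2.882, -0.0]
force: [-1.2, -0.6, 0.9]
width: 0.435
gripper_force: 12.0
clock: 10.65
position: [0.5392, -0.106, 0.1454]
ee_rot: [1.246, 2.876, 0.003]
force: [2.0, 0.6, 0.9]
width: 0.435
gripper_force: 12.0
t 10.7 pos [ 0.5392 -0.106   0.1454] yaw 0.753 j7 0.53 F [2.  0.6 0.9] w 0.435 12.000000737607479
turn total [0.0029 0.002  0.2754] 5 rows of [0.0006 0.0004 0.0551]
shift total [-0.2314 -0.161   0.0136] 3 rows of [-0.0771 -0.0537  0.0045]
```

```bash
python3 -m creep '[[0,0,0,0.0006,0.0004,0.0551],[0,0,0,0.0006,0.0004,0.0551],[0,0,0,0.0006,0.0004,0.0551],[0,0,0,0.0006,0.0004,0.0551],[0,0,0,0.0006,0.0004,0.0551],[-0.0578,-0.0402,0.0034,0,0,0],[-0.0578,-0.0402,0.0034,0,0,0],[-0.0578,-0.0402,0.0034,0,0,0],[-0.0578,-0.0402,0.0034,0,0,0],[0,0,0,0,0,0],[0,0,0,0,0,0],[0,0,0,0,0,0]]';python3 plan.py .4920 -.2084 .04 .176
```

```text
clock: 11.65
position: [0.4894, -0.2081, 0.1351]
ee_rot: [-2.014, -2.403, 0.006]
force: [0.1, 1.4, -0.5]
width: 0.435
gripper_force: 12.0
t 11.7 pos [ 0.4894 -0.2081  0.1351] yaw 0.176 j7 0.24 F [ 0.1  1.4 -0.5] w 0.435 12.000271864235401
turn total [-0.0033 -0.0013 -0.0002] 1 rows of [-0.0033 -0.0013 -0.0002]
shift total [-0.002   0.0063  0.2377] 3 rows of [-0.0007  0.0021  0.0792]
```

```bash
python3 -m creep '[[-0.0015,0.005,0.03,-0.003,-0.0013,0],[0,0,0.06,0,0,0],[0,0,0.06,0,0,0],[0,0,0.05,0,0,0],[0,0,0.03,0,0,0],[0,0,0.01,0,0,0],[0,0,0,0,0,0],[0,0,0,0,0,0],[0,0,0,0,0,0]]';python3 plan.py .4920 -.2084 .0208 .176
python3 - <<'E'
from cell import arm
import cv2
d=arm.get_image("side")["frame"][:,:,::-1];cv2.imwrite("pics/s2.png",cv2.resize(d[200:420,200:440],None,fx=2.5,fy=2.5))
E
```

```text
clock: 12.4
position: [0.4922, -0.2086, 0.04]
ee_rot: [2.016, 2.407, -0.0]
force: [-0.6, 0.2, 0.2]
width: 0.438
gripper_force: 12.0
t 12.4 pos [ 0.4922 -0.2086  0.04  ] yaw 0.176 j7 0.15 F [-0.6  0.2  0.2] w 0.438 11.999942623078823
turn total [0.0004 0.0006 0.0001] 1 rows of [0.0004 0.0006 0.0001]
shift total [ 0.0006 -0.0004  0.048 ] 1 rows of [ 0.0006 -0.0004  0.048 ]
```

View pics/s2.png

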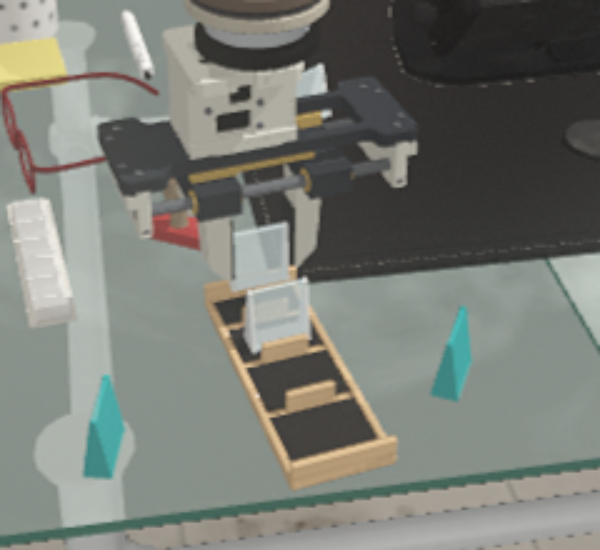

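Prism_2 stands upright in bay 2, and prism_1 hangs over bay 1. Lowering and releasing it.

```bash
python3 -m creep '[[0,0,0.024,0,0,0],[0,0,0.018,0,0,0],[0,0,0.006,0,0,0],[0,0,0,0,0,0],[0,0,0,0,0,0]]'; python3 -m creep '[[0,0,0,0,0,0],[0,0,0,0,0,0],[0,0,0,0,0,0],[0,0,0,0,0,0],[0,0,-0.02,0,0,0],[0,0,-0.05,0,0,0],[0,0,-0.08,0,0,0],[0,0,-0.08,0,0,0],[0,0,-0.06,0,0,0],[0,0,0,0,0,0]]' -0.3;  python3 plan.py .5697 .0341 .13 .5645
```

```text
clock: 12.87
position: [0.4909, -0.2089, 0.0193]
ee_rot: [-2.018, -2.407, 0.002]
force: [0.1, 0.1, 0.4]
width: 0.433
gripper_force: 12.0
clock: 13.7
position: [0.4942, -0.2094, 0.1413]
ee_rot: [2.013, 2.402, 0.003]
force: [0.4, -0.7, -0.4]
width: 0.648
gripper_force: 0.0
t 13.7 pos [ 0.4942 -0.2094  0.1413] yaw 0.176 j7 0.24 F [ 0.4 -0.7 -0.4] w 0.648 0.0
turn total [ 0.0024  0.0028 -0.1857] 4 rows of [ 0.0006  0.0007 -0.0464]
shift total [0.4133 0.4851 0.0282] 7 rows of [0.059  0.0693 0.004 ]
```

```bash
cat > chk.py <<'E'
import sys
from wfit import *
T,*p=map(float,sys.argv[1:5]);im,cam=wcam();c=proj([p[0],p[1],.028],*cam)[0]
m,o=crop(im,c,40)
m=(m.min(2)>110).astype(np.uint8);n,l,st,_=cv2.connectedComponentsWithStats(m);m=(l==1+np.argmax(st[1:,4])).astype(np.uint8)
r=minimize(cost,p,(T,[((m,o),cam)]),method="Nelder-Mead",options=dict(initial_simplex=np.vstack([p,p+np.diag([.006,.006,.14])])));print("fit",c.round(),r.fun,r.x.round(4))
E
python3 -m creep '[[0,0,0,0.0006,0.0007,-0.0464],[0,0,0,0.0006,0.0007,-0.0464],[0,0,0,0.0006,0.0007,-0.0464],[0,0,0,0.0006,0.0007,-0.0464],[0.059,0.0693,0.004,0,0,0],[0.059,0.0693,0.004,0,0,0],[0.059,0.0693,0.004,0,0,0],[0.059,0.0693,0.004,0,0,0],[0.059,0.0693,0.004,0,0,0],[0.059,0.0693,0.004,0,0,0],[0.059,0.0693,0.004,0,0,0],[0,0,0,0,0,0],[0,0,0,0,0,0],[0,0,0,0,0,0]]' -0.43
python3 chk.py .026 .5697 .0341 .5645; python3 plan.py .5697 .0341 .0205 .5645
```

```text
clock: 14.87
position: [0.5665, 0.0341, 0.1246]
ee_rot: [-1.511, -2.745, 0.003]
force: [-0.7, -1.1, -0.6]
width: 0.713
gripper_force: 0.0
fit [328. 248.] 0.014915924387480795 [0.5692 0.034  0.5659]
t 14.9 pos [0.5665 0.0331 0.1246] yaw 0.563 j7 0.1 F [-0.9  0.   0.8] w 0.714 0.0
turn total [-0.0028 -0.0028 -0.0007] 1 rows of [-0.0028 -0.0028 -0.0007]
shift total [-0.0022  0.0081  0.2602] 3 rows of [-0.0007  0.0027  0.0867]
```

```bash
python3 -m creep '[[-0.002,0.006,0.03,-0.0028,-0.0028,0],[0,0,0.06,0,0,0],[0,0,0.07,0,0,0],[0,0,0.06,0,0,0],[0,0,0.03,0,0,0],[0,0,0,0,0,0],[0,0,0,0,0,0],[0,0,0,0,0,0]]' ; python3 plan.py .5695 .0341 .0205 .565
```

```text
clock: 15.58
position: [0.5702, 0.035, 0.026]
ee_rot: [1.515, 2.75, 0.004]
force: [0.0, 0.8, -0.0]
width: 0.713
gripper_force: 0.0
t 15.6 pos [0.5702 0.035  0.026 ] yaw 0.564 j7 0.0 F [ 0.   0.8 -0. ] w 0.713 0.0
turn total [ 0.0013  0.0001 -0.0007] 1 rows of [ 0.0013  0.0001 -0.0007]
shift total [-0.001  -0.0026  0.0139] 1 rows of [-0.001  -0.0026  0.0139]
```

```bash
python3 -m creep '[[0,-0.002,0.011,0.0013,0,0],[0,0,0,0,0,0],[0,0,0,0,0,0]]' ; python3 -m creep '[[0,0,0,0,0,0],[0,0,0,0,0,0],[0,0,0,0,0,0],[0,0,0,0,0,0],[0,0,0,0,0,0],[0,0,0,0,0,0]]' 1 12;  python3 -m creep '[[0,0,-0.03,0,0,0],[0,0,-0.06,0,0,0],[0,0,-0.08,0,0,0],[0,0,-0.08,0,0,0],[0,0,-0.05,0,0,0],[0,0,0,0,0,0]]'; python3 plan.py .5057 -.2852 .14 .176
```

```text
clock: 15.83
position: [0.5689, 0.0348, 0.0208]
ee_rot: [-1.515, -2.752, 0.001]
force: [-0.6, -0.5, -0.1]
width: 0.718
gripper_force: 0.0
clock: 16.33
position: [0.5686, 0.0349, 0.0204]
ee_rot: [-1.515, -2.751, 0.002]
force: [-0.3, -0.1, 1.7]
width: 0.436
gripper_force: 12.0
clock: 16.83
position: [0.5713, 0.0359, 0.1458]
ee_rot: [1.512, 2.748, 0.005]
force: [0.8, 0.7, 0.1]
width: 0.435
gripper_force: 12.0
t 16.8 pos [0.5713 0.0359 0.1458] yaw 0.565 j7 0.1 F [0.8 0.7 0.1] w 0.435 11.999933067709208
turn total [0.0027 0.0008 0.1855] 4 rows of [0.0007 0.0002 0.0464]
shift total [-0.7616 -0.3021  0.0145] 9 rows of [-0.0846 -0.0336  0.0016]
```

```bash
python3 -m creep '[[0,0,0,0.0007,0.0002,0.0464],[0,0,0,0.0007,0.0002,0.0464],[0,0,0,0.0007,0.0002,0.0464],[0,0,0,0.0007,0.0002,0.0464],[-0.0762,-0.0302,0.0014,0,0,0],[-0.0762,-0.0302,0.0014,0,0,0],[-0.0762,-0.0302,0.0014,0,0,0],[-0.0762,-0.0302,0.0014,0,0,0],[-0.0762,-0.0302,0.0014,0,0,0],[-0.0762,-0.0302,0.0014,0,0,0],[-0.0762,-0.0302,0.0014,0,0,0],[-0.0762,-0.0302,0.0014,0,0,0],[-0.0762,-0.0302,0.0014,0,0,0],[-0.0762,-0.0302,0.0014,0,0,0],[0,0,0,0,0,0],[0,0,0,0,0,0],[0,0,0,0,0,0]]';python3 plan.py .5057 -.2852 .04 .176
```

```text
clock: 18.25
position: [0.5029, -0.2856, 0.1354]
ee_rot: [-2.014, -2.403, 0.008]
force: [-0.3, 0.7, 0.5]
width: 0.435
gripper_force: 12.0
t 18.2 pos [ 0.5029 -0.2856  0.1354] yaw 0.175 j7 0.36 F [-0.3  0.7  0.5] w 0.435 12.00017949566245
turn total [-0.0037 -0.0007 -0.0002] 1 rows of [-0.0037 -0.0007 -0.0002]
shift total [-2.000e-04  7.100e-03  2.385e-01] 3 rows of [-0.0001  0.0024  0.0795]
```

```bash
python3 -m creep '[[0,0.005,0.03,-0.0037,-0.0007,0],[0,0,0.06,0,0,0],[0,0,0.06,0,0,0],[0,0,0.05,0,0,0],[0,0,0.03,0,0,0],[0,0,0.01,0,0,0],[0,0,0,0,0,0],[0,0,0,0,0,0],[0,0,0,0,0,0]]';python3 plan.py .5057 -.2852 .0208 .176
```

```text
clock: 19.0
position: [0.5059, -0.2861, 0.0407]
ee_rot: [2.016, 2.406, -0.0]
force: [0.4, 0.3, -0.3]
width: 0.435
gripper_force: 12.0
t 19.0 pos [ 0.5059 -0.2861  0.0407] yaw 0.176 j7 0.3 F [ 0.4  0.3 -0.3] w 0.435 12.000008225440979
turn total [ 0.0008  0.001  -0.    ] 1 rows of [ 0.0008  0.001  -0.    ]
shift total [ 0.0023 -0.0001  0.0499] 1 rows of [ 0.0023 -0.0001  0.0499]
```

```bash
python3 -m creep '[[0.001,0,0.024,0,0,0],[0,0,0.018,0,0,0],[0,0,0.006,0,0,0],[0,0,0,0,0,0],[0,0,0,0,0,0]]'; python3 -m creep '[[0,0,0,0,0,0],[0,0,0,0,0,0],[0,0,0,0,0,0],[0,0,0,0,0,0],[0,0,-0.02,0,0,0],[0,0,-0.05,0,0,0],[0,0,-0.08,0,0,0],[0,0,-0.08,0,0,0],[0,0,-0.06,0,0,0],[0,0,0,0,0,0]]' -0.3;  python3 plan.py .5826 .2556 .13 -.974
```

```text
clock: 19.42
position: [0.5046, -0.2856, 0.0199]
ee_rot: [2.018, 2.407, -0.001]
force: [-0.7, 0.2, -0.7]
width: 0.435
gripper_force: 12.0
clock: 20.25
position: [0.5078, -0.2864, 0.1422]
ee_rot: [2.012, 2.401, 0.002]
force: [0.3, -0.5, 0.6]
width: 0.645
gripper_force: 0.0
t 20.2 pos [ 0.5078 -0.2864  0.1422] yaw 0.176 j7 0.36 F [ 0.3 -0.5  0.6] w 0.645 0.0
turn total [0.0045 0.0006 0.5489] 10 rows of [0.0004 0.0001 0.0549]
shift total [ 0.9162 -1.0157  0.0304] 15 rows of [ 0.0611 -0.0677  0.002 ]
```

Run:
```python
from h import *
for uv in[(300,145),(285,60),(180,110),(240,165)]:
  for z in(0,.1,.2,.3,.4,.5): P=ray(*uv,z);print(uv,P.round(3),proj(P,Ks,rs,ts)[0].round())
```

```text
(300, 145) [0.732 0.052 0.   ] [392. 239.]
(300, 145) [0.699 0.045 0.1  ] [383. 201.]
(300, 145) [0.666 0.037 0.2  ] [372. 158.]
(300, 145) [0.633 0.029 0.3  ] [359. 109.]
(300, 145) [0.601 0.021 0.4  ] [345.  53.]
(300, 145) [0.568 0.014 0.5  ] [328. -12.]
(285, 60) [0.93  0.082 0.   ] [470. 226.]
(285, 60) [0.878 0.072 0.1  ] [458. 190.]
(285, 60) [0.826 0.061 0.2  ] [443. 149.]
(285, 60) [0.774 0.05  0.3  ] [427. 103.]
(285, 60) [0.722 0.04  0.4  ] [409.  49.]
(285, 60) [0.67  0.029 0.5  ] [387. -13.]
(180, 110) [0.822 0.319 0.   ] [394. 189.]
(180, 110) [0.781 0.285 0.1  ] [386. 159.]
(180, 110) [0.739 0.252 0.2  ] [377. 124.]
(180, 110) [0.698 0.218 0.3  ] [366.  85.]
(180, 110) [0.656 0.185 0.4  ] [353.  38.]
(180, 110) [0.614 0.151 0.5  ] [338. -17.]
(240, 165) [0.692 0.185 0.   ] [360. 214.]
(240, 165) [0.663 0.164 0.1  ] [352. 180.]
(240, 165) [0.634 0.144 0.2  ] [343. 141.]
(240, 165) [0.605 0.123 0.3  ] [333.  97.]
(240, 165) [0.576 0.103 0.4  ] [322.  46.]
(240, 165) [0.547 0.082 0.5  ] [308. -14.]
```

Run:
```python
import cv2
a=cv2.imread("pics/top0.png")[0:240,150:420];b=cv2.imread("pics/side0.png")[10:250,270:560]
import numpy as np
cv2.imwrite("pics/ph.png",cv2.resize(np.hstack([a,b]),None,fx=1.4,fy=1.4))
```

```text
(no output)
```

View pics/ph.png

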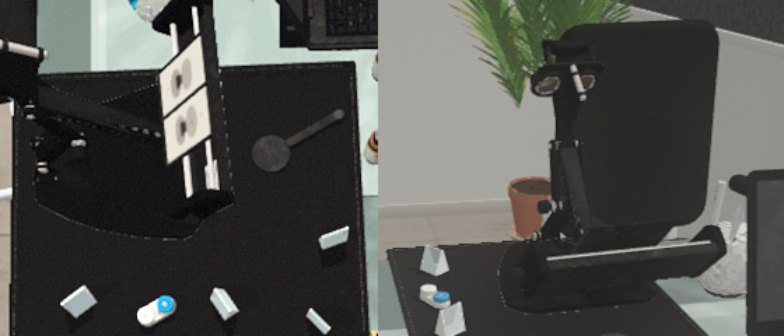

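The stand's eyepiece head is at roughly (0.68, 0.2, 0.33), so I'll approach prism_4 low and from the −x side.

```bash
python3 plan.py .50 .25 .13 -.974; python3 -m creep '[[0,0,0,0,0,0.0549],[0,0,0,0,0,0.0549],[0,0,0,0,0,0.0549],[0,0,0,0,0,0.0549],[0,0,0,0,0,0.0549],[0,0,0,0,0,0.0549],[0,0,0,0,0,0.0549],[0,0,0,0,0,0.0549],[0,0,0,0,0,0.0549],[0,0,0,0,0,0.0549],[0,0,0,0,0,0]]' -0.43; python3 plan.py .50 .25 .115 -.974
```

```text
t 20.2 pos [ 0.5078 -0.2864  0.1422] yaw 0.176 j7 0.36 F [ 0.3 -0.5  0.6] w 0.645 0.0
turn total [0.0045 0.0006 0.5489] 10 rows of [0.0004 0.0001 0.0549]
shift total [ 0.7375 -1.1202  0.0304] 15 rows of [ 0.0492 -0.0747  0.002 ]
clock: 21.17
position: [0.5049, -0.2853, 0.1365]
ee_rot: [3.004, 0.915, -0.0]
force: [-0.3, 0.9, 0.1]
width: 0.714
gripper_force: 0.0
t 21.2 pos [ 0.5049 -0.2853  0.1365] yaw -0.979 j7 -0.64 F [-0.3  0.9  0.1] w 0.714 0.0
turn total [ 0.0005  0.0002 -0.0025] 1 rows of [ 0.0005  0.0002 -0.0025]
shift total [ 0.7419 -1.1138  0.0538] 15 rows of [ 0.0495 -0.0743  0.0036]
```

```bash
python3 -m creep '[[0.0495,-0.0743,0.0036,0,0,-0.0025],[0.0495,-0.0743,0.0036,0,0,0],[0.0495,-0.0743,0.0036,0,0,0],[0.0495,-0.0743,0.0036,0,0,0],[0.0495,-0.0743,0.0036,0,0,0],[0.0495,-0.0743,0.0036,0,0,0],[0.0495,-0.0743,0.0036,0,0,0],[0.0495,-0.0743,0.0036,0,0,0],[0.0495,-0.0743,0.0036,0,0,0],[0.0495,-0.0743,0.0036,0,0,0],[0.0495,-0.0743,0.0036,0,0,0],[0.0495,-0.0743,0.0036,0,0,0],[0.0495,-0.0743,0.0036,0,0,0],[0.0495,-0.0743,0.0036,0,0,0],[0.0495,-0.0743,0.0036,0,0,0],[0,0,0,0,0,0],[0,0,0,0,0,0]]'; python3 plan.py .5826 .2556 .09 -.974
python3 - <<'E'
from cell import arm
import cv2,numpy as np
t=arm.get_image("top")["frame"][:,:,::-1];s=arm.get_image("side")["frame"][:,:,::-1]
cv2.imwrite("pics/tt3.png",t);cv2.imwrite("pics/ss3.png",s)
cv2.imwrite("pics/m3.png",cv2.resize(np.hstack([t[0:330,150:450],s[0:330,230:530]]),None,fx=1.33,fy=1.33))
E
```

```text
clock: 22.58
position: [0.4966, 0.2528, 0.1141]
ee_rot: [-2.996, -0.943, 0.0]
force: [0.9, -0.7, -0.6]
width: 0.714
gripper_force: 0.0
t 22.6 pos [0.4966 0.2528 0.1141] yaw -0.961 j7 -1.68 F [ 0.9 -0.7 -0.6] w 0.714 0.0
turn total [-0.0001  0.      0.0063] 1 rows of [-0.0001  0.      0.0063]
shift total [0.1817 0.1149 0.0604] 3 rows of [0.0606 0.0383 0.0201]
```

View pics/m3.png

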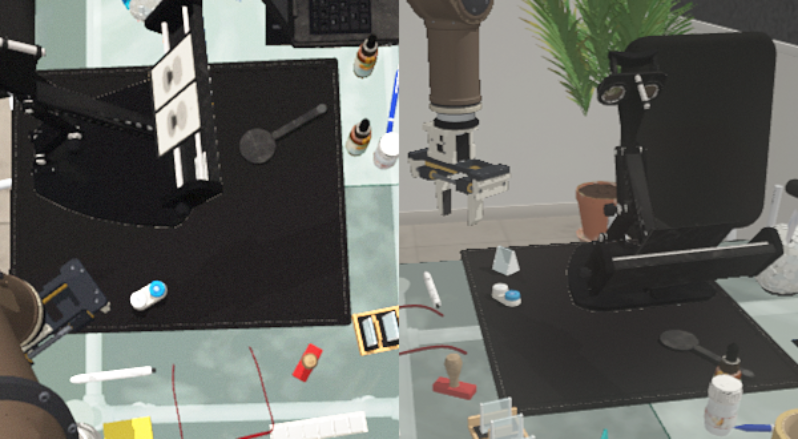

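The wrist and stand are well apart, and prisms 1 and 2 show upright. Moving over prism_4.

```bash
python3 -m creep '[[0.0606,0.0383,0.015,0,0,0.0063],[0.0606,0.0383,0.015,0,0,0],[0.0606,0.0383,0.015,0,0,0],[0,0,0,0,0,0],[0,0,0,0,0,0],[0,0,0,0,0,0]]'; python3 chk.py .034 .5826 .2556 2.1678; python3 plan.py .5826 .2556 .0205 -.974
```

```text
clock: 23.18
position: [0.5831, 0.251, 0.096]
ee_rot: [3.006, 0.909, -0.002]
force: [-1.3, 0.6, 0.5]
width: 0.716
gripper_force: 0.0
fit [316. 255.] 0.012761758087306285 [0.5822 0.255  2.193 ]
t 23.2 pos [0.5828 0.2516 0.0963] yaw -0.982 j7 -1.63 F [-0.1  0.3 -0.2] w 0.717 0.0
turn total [ 0.0004  0.0006 -0.004 ] 1 rows of [ 0.0004  0.0006 -0.004 ]
shift total [ 0.0054 -0.0086  0.1894] 2 rows of [ 0.0027 -0.0043  0.0947]
```

```bash
python3 -m creep '[[0.0045,-0.0075,0.02,0,0,-0.0105],[0,0,0.05,0,0,0],[0,0,0.06,0,0,0],[0,0,0.04,0,0,0],[0,0,0.01,0,0,0],[0,0,0,0,0,0],[0,0,0,0,0,0],[0,0,0,0,0,0]]' ; python3 plan.py .5822 .2552 .0205 -.96
```

```text
clock: 23.9
position: [0.5839, 0.2566, 0.0255]
ee_rot: [2.996, 0.945, 0.003]
force: [0.7, -0.1, 1.2]
width: 0.713
gripper_force: 0.0
t 23.9 pos [0.5839 0.2566 0.0255] yaw -0.96 j7 -1.64 F [ 0.7 -0.1  1.2] w 0.713 0.0
turn total [ 0.0005 -0.0007  0.0002] 1 rows of [ 0.0005 -0.0007  0.0002]
shift total [-0.0055  0.0004  0.0124] 1 rows of [-0.0055  0.0004  0.0124]
```

```bash
python3 -m creep '[[-0.004,0,0.011,0,0,0],[0,0,0,0,0,0],[0,0,0,0,0,0]]' ; python3 -m creep '[[0,0,0,0,0,0],[0,0,0,0,0,0],[0,0,0,0,0,0],[0,0,0,0,0,0],[0,0,0,0,0,0],[0,0,0,0,0,0]]' 1 12;  python3 -m creep '[[0,0,-0.03,0,0,0],[0,0,-0.06,0,0,0],[0,0,-0.06,0,0,0],[0,0,-0.03,0,0,0],[0,0,0,0,0,0],[0,0,0,0,0,0]]'; python3 plan.py .50 .25 .14 -.96
```

```text
clock: 24.15
position: [0.582, 0.2549, 0.02]
ee_rot: [2.995, 0.944, 0.0]
force: [0.3, -0.6, -0.4]
width: 0.717
gripper_force: 0.0
clock: 24.65
position: [0.5821, 0.255, 0.0198]
ee_rot: [2.995, 0.944, -0.0]
force: [-0.7, -0.5, 0.9]
width: 0.438
gripper_force: 12.0
clock: 25.15
position: [0.5824, 0.2552, 0.0924]
ee_rot: [2.996, 0.944, 0.002]
force: [-0.3, -1.0, -1.1]
width: 0.434
gripper_force: 12.0
t 25.1 pos [0.5824 0.2552 0.0924] yaw -0.96 j7 -1.62 F [-0.3 -1.  -1.1] w 0.434 11.999876461923122
turn total [ 0.0006 -0.0005 -0.0002] 1 rows of [ 0.0006 -0.0005 -0.0002]
shift total [-0.1761 -0.1075 -0.119 ] 3 rows of [-0.0587 -0.0358 -0.0397]
```

```bash
python3 -m creep '[[-0.0587,-0.0358,-0.0397,0,0,0],[-0.0587,-0.0358,-0.0397,0,0,0],[-0.0587,-0.0358,-0.0397,0,0,0],[0,0,0,0,0,0]]'; python3 plan.py .5146 -.3355 .14 .176
```

```text
clock: 25.48
position: [0.4949, 0.2506, 0.1404]
ee_rot: [2.994, 0.949, -0.004]
force: [0.0, 0.4, -0.5]
width: 0.435
gripper_force: 12.0
t 25.5 pos [0.4949 0.2506 0.1404] yaw -0.957 j7 -1.67 F [ 0.   0.4 -0.5] w 0.435 12.000399101525545
turn total [-0.0007  0.001  -0.541 ] 10 rows of [-0.0001  0.0001 -0.0541]
shift total [-1.4512e+00 -2.0800e-01  1.0000e-03] 16 rows of [-0.0907 -0.013   0.0001]
```

```bash
python3 -m creep '[[0,0,0,0,0,-0.0541],[0,0,0,0,0,-0.0541],[0,0,0,0,0,-0.0541],[0,0,0,0,0,-0.0541],[0,0,0,0,0,-0.0541],[0,0,0,0,0,-0.0541],[0,0,0,0,0,-0.0541],[0,0,0,0,0,-0.0541],[0,0,0,0,0,-0.0541],[0,0,0,0,0,-0.0541],[0,0,0,0,0,0]]'; python3 plan.py .5146 -.3355 .14 .176
python3 -m creep '[[-0.0807,-0.0116,0,0,0,0],[-0.0807,-0.0116,0,0,0,0],[-0.0807,-0.0116,0,0,0,0],[-0.0807,-0.0116,0,0,0,0],[-0.0807,-0.0116,0,0,0,0],[-0.0807,-0.0116,0,0,0,0],[-0.0807,-0.0116,0,0,0,0],[-0.0807,-0.0116,0,0,0,0],[-0.0807,-0.0116,0,0,0,0],[-0.0807,-0.0116,0,0,0,0],[-0.0807,-0.0116,0,0,0,0],[-0.0807,-0.0116,0,0,0,0],[-0.0807,-0.0116,0,0,0,0],[-0.0807,-0.0116,0,0,0,0],[-0.0807,-0.0116,0,0,0,0],[-0.0807,-0.0116,0,0,0,0],[-0.0807,-0.0116,0,0,0,0],[-0.0807,-0.0116,0,0,0,0],[0,0,0,0,0,0],[0,0,0,0,0,0]]'; python3 plan.py .5146 -.3355 .04 .176
```

```text
clock: 26.4
position: [0.4991, 0.2492, 0.1378]
ee_rot: [-2.015, -2.409, 0.004]
force: [0.2, 0.8, -1.4]
width: 0.434
gripper_force: 12.0
t 26.4 pos [0.4991 0.2492 0.1378] yaw 0.178 j7 -0.67 F [ 0.2  0.8 -1.4] w 0.434 11.998247914016247
turn total [-0.0012  0.0007  0.0009] 1 rows of [-0.0012  0.0007  0.0009]
shift total [-1.446  -0.2179 -0.0055] 16 rows of [-0.0904 -0.0136 -0.0003]
clock: 28.07
position: [0.516, -0.3391, 0.1384]
ee_rot: [-2.03, -2.396, 0.002]
force: [0.2, -0.6, 0.0]
width: 0.433
gripper_force: 12.0
t 28.1 pos [ 0.516  -0.3391  0.1384] yaw 0.165 j7 0.42 F [ 0.2 -0.6  0. ] w 0.433 12.00000386685133
turn total [-0.0008  0.0001 -0.0052] 1 rows of [-0.0008  0.0001 -0.0052]
shift total [ 0.0095 -0.002   0.2461] 3 rows of [ 0.0032 -0.0007  0.082 ]
```

```bash
python3 -m creep '[[0.007,0,0,0,0,-0.004],[0,0,0.03,0,0,0],[0,0,0.06,0,0,0],[0,0,0.06,0,0,0],[0,0,0.05,0,0,0],[0,0,0.03,0,0,0],[0,0,0.01,0,0,0],[0,0,0,0,0,0],[0,0,0,0,0,0],[0,0,0,0,0,0]]';python3 plan.py .5146 -.3355 .0205 .176
```

```text
clock: 28.9
position: [0.5178, -0.3342, 0.0452]
ee_rot: [2.009, 2.411, -0.0]
force: [-0.1, -0.7, -0.6]
width: 0.434
gripper_force: 12.0
t 28.9 pos [ 0.5178 -0.3342  0.0452] yaw 0.181 j7 0.37 F [-0.1 -0.7 -0.6] w 0.434 11.99983287602663
turn total [0.0008 0.001  0.0025] 1 rows of [0.0008 0.001  0.0025]
shift total [-0.0018 -0.0084  0.0617] 1 rows of [-0.0018 -0.0084  0.0617]
```

```bash
python3 -m creep '[[-0.0018,-0.0075,0.02,0.0008,0.001,0.0025],[0,0,0.025,0,0,0],[0,0,0.01,0,0,0],[0,0,0,0,0,0],[0,0,0,0,0,0],[0,0,0,0,0,0]]';python3 plan.py .5146 -.3355 .0200 .176
```

```text
clock: 29.4
position: [0.5141, -0.3353, 0.022]
ee_rot: [-2.016, -2.407, 0.001]
force: [-0.1, 0.6, -0.3]
width: 0.435
gripper_force: 12.0
t 29.4 pos [ 0.5141 -0.3353  0.022 ] yaw 0.176 j7 0.36 F [-0.1  0.6 -0.3] w 0.435 11.999867353588343
turn total [-0.0008 -0.0006  0.    ] 1 rows of [-0.0008 -0.0006  0.    ]
shift total [-0.0007  0.0011  0.005 ] 1 rows of [-0.0007  0.0011  0.005 ]
```

Release, rise, and back off toward +y to clear the top view.

```bash
python3 -m creep '[[0,0,0.005,0,0,0],[0,0,0,0,0,0],[0,0,0,0,0,0]]'; python3 -m creep '[[0,0,0,0,0,0],[0,0,0,0,0,0],[0,0,0,0,0,0],[0,0,0,0,0,0],[0,0,-0.02,0,0,0],[0,0,-0.05,0,0,0],[0,0,-0.08,0,0,0],[0,0,-0.08,0,0,0],[0,0,-0.08,0,0,0],[0,0,-0.08,0,0,0],[0,0,0,0,0,0]]' -0.3; python3 -m creep '[[0.09,0,0,0,0,0],[0.09,0,0,0,0,0],[0.09,0,0,0,0,0],[0.09,0,0,0,0,0],[0.09,0,0,0,0,0],[0.09,0,0,0,0,0],[0.09,0,0,0,0,0],[0.09,0,0,0,0,0],[0.09,0,0,0,0,0],[0.09,0,0,0,0,0],[0.09,0,0,0,0,0],[0,0,0,0,0,0],[0,0,0,0,0,0],[0,0,0,0,0,0]]'
python3 - <<'E'
from fit import *
from cell import arm
t=arm.get_image("top")["frame"][:,:,::-1].copy();s=arm.get_image("side")["frame"][:,:,::-1]
g=cv2.resize(t[200:290,400:520],None,fx=4,fy=4,interpolation=cv2.INTER_CUBIC)
cv2.imwrite("pics/end.png",np.hstack([g,cv2.resize(s[280:430,240:375],(312,360))]))
b=[.50437,-.27786,.17617];Rz=R.from_rotvec([0,0,b[2]]).as_matrix()
for T,y in((.01,.0705),(.018,.0355),(.026,-.0075),(.034,-.0585)):
    p=np.array([*((Rz@[0,y,0])[:2]+b[:2]),b[2]]);c=proj([p[0],p[1],.03])[0];m,o=crop(t,c,26)
    hs=cv2.cvtColor(m,cv2.COLOR_BGR2HSV);m=((m.min(2)>95)&(hs[:,:,1]<60)).astype(np.uint8);n,l,st,_=cv2.connectedComponentsWithStats(m)
    H=hullmask(proj(verts(T,*p)),np.array(o),m.shape);k=1+np.argmax([(H*(l==i)).sum() for i in range(1,n)]);m=(l==k).astype(np.uint8)
    r=minimize(cost,p,(T,[((m,o),(K,rv,tv))]),method="Nelder-Mead",options=dict(initial_simplex=np.vstack([p,p+np.diag([.006,.006,.14])])))
    q=Rz.T@np.array([*(r.x[:2]-b[:2]),0]);print(T,r.fun.round(3),(q*1e3).round(1),"yaw",(r.x[2]-b[2]).round(3))
E
```

```text
clock: 29.65
position: [0.514, -0.3354, 0.02]
ee_rot: [-2.016, -2.407, 0.001]
force: [0.1, 0.6, 0.1]
width: 0.434
gripper_force: 12.0
clock: 30.57
position: [0.5176, -0.3366, 0.1835]
ee_rot: [2.012, 2.402, 0.002]
force: [1.5, -0.4, 0.5]
width: 0.65
gripper_force: 0.0
clock: 31.73
position: [0.445, 0.0541, 0.1767]
ee_rot: [-2.016, -2.408, 0.001]
force: [-1.1, -1.0, -0.5]
width: 0.651
gripper_force: 0.0
0.01 0.036 [-0.2 69.9  0. ] yaw -0.006
0.018 0.033 [ 1.2 33.7  0. ] yaw 0.01
0.026 0.038 [-0.3 -8.7  0. ] yaw -0.005
0.034 0.052 [  0.3 -58.7   0. ] yaw -0.004
```

View pics/end.png

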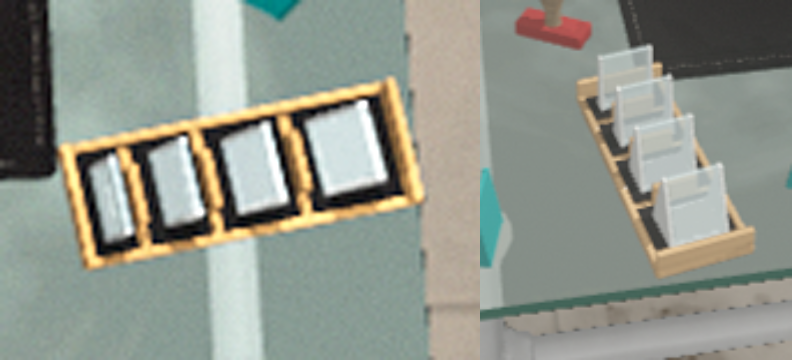

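All four prisms stand upright in order in their bays, fitted to within 2 mm of centre.

```bash
python3 -c "from cell import arm;print(arm.sign_off())"
```

```text
the job is handed in; nothing more can be done
None
```

All four prisms stand upright in the rack in order of thickness, each within about 2 mm of its bay centre and square to the ribs in the last top-camera check; the job was handed in at about 32 s on the robot's clock, and no verdict came back.

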